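# Draw a stock tray out from under the counter shelf with a hook

## Task

Pick up the hook tool, drop its prong through the round eye on the front of the wide parts tray and drag the tray out until the whole tray is clear of the shelf above it. Then unhook and stand the tool upright on its foot on the counter, out of the eye. Leave the narrow tray where it is.

Things in the scene. Friction and masses are not known exactly. Their poses are not given: they have to be found in the camera images.
- hook_grip (a point): Centre of the hook tool's wooden grip, 35 mm above its underside; z up, tool stands on the counter. Grip 26 mm wide (x), 80 long (y), 7 to 63 mm above the underside; steel foot 50 x 84, 8 thick; 0.35 kg. From the -y end an 8 mm bar runs along -y, 55 mm above the underside, then turns straight down: prong 8 mm thick, axis at x 0, y -100 mm from here, end 8 mm above the underside.
- eye (a point): Centre of the eye of the wide tray (holds round white canister filters): a level steel ring, 44 mm inside, 56 outside, 6 thick, 30 mm above the counter. z up, +y points out of the shelf. Tray: dark steel, 104 mm wide (x), 140 long (y), 50 high, front wall at y -32, back wall at y -172 mm from here; loose on the counter, 0.5 to 0.9 kg.
- narrow_tray: The other tray, in the other bay: same steel, length and eye, but 64 mm wide and filled with small cartons. Origin at the centre of its underside; its eye's centre is 102 mm along its +y and 30 mm up.
- riser: Low grey steel shelf fixed on the counter, 262 mm wide (x), 160 deep (y), top at 91 mm, cartons on it up to 151 mm. Origin on the counter under its centre. Below are two bays centred at x -64 and +64 mm, 120 mm wide, 85 high, open only to +y; front edge at y +80 mm. Either tray may be in either bay, its front sticking out up to 50 mm.
There are look-alikes about, which are no part of the job. Leave any red look-alike of the part that bears hook_grip alone.

How it is judged:
On the way, in this order (a step that is already met when the one before it is completed fails the run):
1. the hook's prong is down through the eye of the wide tray (x of eye in the frame of hook_grip between -0.022 and 0.022 m and y of eye in the frame of hook_grip between -0.122 and -0.078 m and z of eye in the frame of hook_grip between -0.022 and 0.03 m), for 0.1 s.
2. the wide tray is clear of the shelf, with the prong still in its eye (all of step 1 and y of eye in the frame of riser above 0.242 m), for 0.1 s.
At the end, for the whole second after the job is handed in: The wide tray stands flat on the counter with its back wall past the shelf's front edge (10 mm short is allowed); the hook tool stands on its foot on the counter within 7 degrees of upright, its prong out of the eye (y of eye in the frame of riser above 0.242 m and not (x of eye in the frame of hook_grip between -0.022 and 0.022 m and y of eye in the frame of hook_grip between -0.122 and -0.078 m and z of eye in the frame of hook_grip between -0.022 and 0.03 m) and angle between eye's own z axis and vertical below 0.1 rad and height (world z) of eye below 0.036 m and angle between hook_grip's own z axis and vertical below 0.12 rad and height (world z) of hook_grip between 0.028 and 0.041 m); the robot touches nothing.
It fails at once if the narrow tray is moved by more than 20 mm (distance of narrow_tray from where it was at the start of the episode above 0.02 m).
It also fails if it takes over 45 s, if anything falls off the work surface, if the arm or the gripper's body presses on something with over 40 N, if the wrist force passes 120 N, or if a joint passes its speed limit or range.

## Robot

A 7-joint arm with a two-finger parallel gripper is mounted at the origin on the work surface. World frame = base frame: x ahead of the robot, y to its left, z up, the work surface at z = 0. Lengths are in m, angles in rad, forces in N, time in s.
With the tool pointing down it reaches from about 0.425 to 0.875 m from the base axis. Payload 4.7 kg.
Tool frame: the origin (TCP) lies on the centre line of the jaws, within the pads' length; the fingertips stand ctrl.tcp_to_tips ahead of it and the grasp point (between the pads) lies 2 mm behind it (ctrl.tcp_to_tips is the distance from the TCP to the fingertips, in m); z points along the fingers, y is the line along which they close (so a half turn about z gives the same grasp; the last joint's range is limited). The gripper opens to 87 mm and grips with 3 to 60 N. Pads are 19 mm wide; open, the fingers measure 117 mm over their backs; the gripper's body (75 mm by 190 mm) begins 51 mm behind the grasp point.
Start: joints at [-1.208, 0.321, -0.07, 1.45, 0.023, 1.371, -0.057], TCP at [0.222, 0.611, 0.24] pointing down, gripper open.
Joint ranges: [-2.86, 2.86], [-0.3, 2.09], [-1.38, 1.24], [0.06, 2.45], [-1.56, 4.7], [0.09, 2.05], [-2.69, 2.69]. Speed limits (rad/s): [2.57, 2.57, 3.14, 3.14, 3.14, 3.14, 3.14].

## Interface

Orientations are given as a rotation vector (axis times angle).
In Python, from bench import ctrl, optics, close_job gives the robot as it stands.
- The arm moves only by the shell command python3 -m inch 'ROWS' [OPENING] [FORCE]. ROWS is JSON, a list of rows, each a list of 2 entries, a list of its own where there are three numbers: the shift along the tool's x, y, z in mm, then the turn, a rotation vector about the tool's x, y, z in degrees. In form: [[[x, y, z], [ax, ay, az]], ...]. A call has exactly 10 rows; each row shifts and turns the commanded pose from where the row before left it, along the tool's axes as they then stand; what a row does not reach is not made up. A row lasts 1/10 s, in which the tool goes at most 50 mm and 8.59 degrees, less where a joint would pass 70% of its speed; a pose out of reach is approached as far as the arm can. A call is refused whole if a number of a shift passes 50 or a number of a turn 8.59, either way. A call with a gripper value outside its range is refused whole. OPENING is the closure, from 0 (fully open) to 1 (shut), set as the call begins (- or left out, the last holds). The fingers move at their own pace and stop on an object; FORCE is the grip in N (left out, the last holds). Time passes only in rows, so rows that do not move let the fingers close, or fill a call up. It gives the time, the measured TCP pose, the force and the opening at its end, in the units of the state.
- ctrl.get_state(): the state, without advancing time (a new reading comes with each control period).
- optics.get_image(name): name is "side" or "top"; returns a dict with "image" (480x640x3 uint8, red, green, blue), "fx", "fy", "cx", "cy" (pixels), "dist" ([k1, k2, p1, p2, k3] as OpenCV has them; the pictures are not rectified), "R" (3x3) and "t" (3): a world point X has camera coordinates R X + t. Camera axes: x right, y down, z forward; pixel columns grow to the right and rows downward; lengths in m; the calibration is good to about 2 mm. A picture is of the moment at which its call begins. There is no depth.
- close_job(): hands the job in, once; it reports no verdict.
The state is a dict: "time": time; "joint_positions": joint angles; "qd": joint speeds; "joint_torque": joint torques, N m; "position": TCP position; "tool_rot": TCP orientation; "ft_force": force on the tool from outside, world axes, zero at the start; "torque": the same for the moment, N m; "grip_width": opening from 0.0 (shut) to 1.0 (fully open).
Only numpy, scipy, OpenCV 4.12 (cv2) and the standard library are available. Lean on these libraries where they do the work, as an engineer would, in place of code of your own. Each camera call takes 0.05 s, during which the arm holds its last target. There are 200 camera calls.

## Working session

There is one attempt and no reset: what is moved stays moved. The work goes in short steps, Python scripts to look and compute and a shell command to move; the robot and the scene stay as the last step left them, time stands still between calls to the robot, and variables do not carry over. Pictures are saved under pics/ and viewed, on a budget of 10 in all, crops included, one or two more only if the job needs it, and the job is handed in when it is done.

```bash
mkdir -p pics; ls; python3 - <<'E'
from bench import ctrl, optics
import cv2,json
s=ctrl.get_state()
print(s['time'],s['position'],s['tool_rot'],s['grip_width'],ctrl.tcp_to_tips)
for n in("side","top"):
    d=optics.get_image(n); cv2.imwrite(f"pics/{n}0.png",d["image"][:,:,::-1])
    print(n,d['fx'],d['cx'],d['cy'],d['dist'],(-d['R'].T@d['t']).round(3))
E
```

```text
pics
0.0 [0.22200426 0.61035644 0.23845434] [-5.45016341e-01 -3.09370875e+00  2.98584968e-03] 1.0043696753254803 0.017
side 569.3632239434022 331.2768628629523 237.47685206755548 [0.02878123 0.         0.         0.         0.        ] [ 0.751 -0.358  0.739]
top 507.15579263156866 309.0786132274494 238.52374288434103 [-0.06324237  0.          0.          0.          0.        ] [0.445 0.059 0.762]
```

View pics/top0.png

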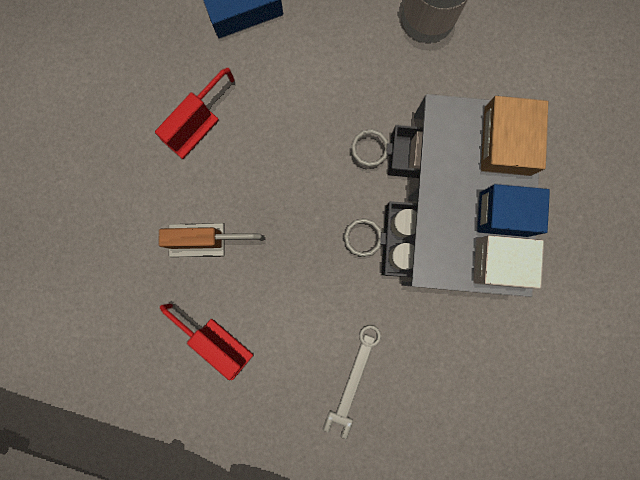

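View pics/side0.png

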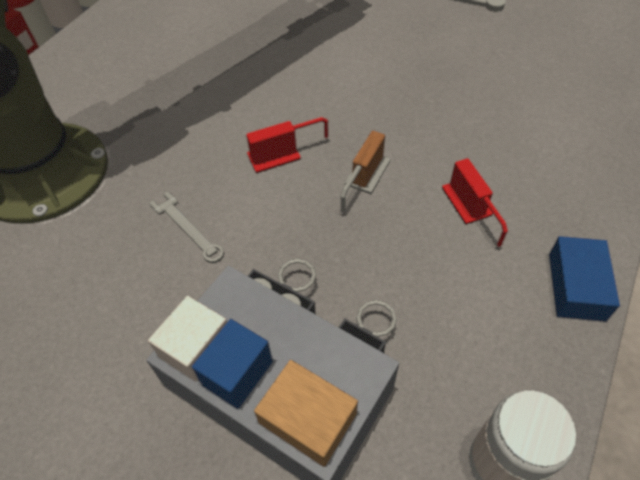

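The wooden hook is at top (188,237), with its foot under it and its prong at (263,238). The red look-alikes are at (187,125) and (220,348). The wide tray holds the white canisters and its eye is at (362,238). The narrow tray's eye is at (370,149). The wrench at (355,380) also has a ring, but it isn't part of the job.

```bash
cat > h.py <<'E'
from bench import ctrl, optics
import cv2, numpy as np
def ray(d,uv,z):
    K=np.array([[d['fx'],0,d['cx']],[0,d['fy'],d['cy']],[0,0,1.]])
    p=cv2.undistortPoints(np.array(uv,float).reshape(-1,1,2),K,np.array(d['dist'],float)).reshape(-1,2)
    R=np.array(d['R']);c=-R.T@np.array(d['t'])
    v=np.c_[p,np.ones(len(p))]@R
    return c+v*((z-c[2])/v[:,2])[:,None]
def proj(d,X):
    K=np.array([[d['fx'],0,d['cx']],[0,d['fy'],d['cy']],[0,0,1.]])
    return cv2.projectPoints(np.array(X,float).reshape(-1,1,3),cv2.Rodrigues(np.array(d['R']))[0],np.array(d['t'],float),K,np.array(d['dist'],float))[0].reshape(-1,2)
def big(mask,roi):
    x0,y0,x1,y1=roi; m=np.zeros_like(mask); m[y0:y1,x0:x1]=mask[y0:y1,x0:x1]
    c=cv2.findContours(m,cv2.RETR_EXTERNAL,cv2.CHAIN_APPROX_NONE)[0]
    return max(c,key=cv2.contourArea)
E
python3 - <<'E'
from h import *
d=optics.get_image('top');im=d['image'];hsv=cv2.cvtColor(im,cv2.COLOR_RGB2HSV)
print(np.array(d['R']).round(3))
br=((hsv[...,0]>5)&(hsv[...,0]<20)&(hsv[...,1]>110)).astype(np.uint8)*255
c=big(br,(140,200,290,280)); r=cv2.minAreaRect(c);b=cv2.boxPoints(r)
print('grip top px',b.round(1).tolist());P=ray(d,b,.063);print(P.round(4),P.mean(0))
# rings, riser top
lt=((hsv[...,1]<45)&(hsv[...,2]>135)).astype(np.uint8)*255
for n,roi in(('wide',(338,212,381,262)),('nar',(345,125,388,172))):
    c=big(lt,roi);(u,v),rad=cv2.minEnclosingCircle(c);e=cv2.fitEllipse(c);print(n,(u,v),rad,e,ray(d,[e[0]],.033))
print('riser',ray(d,[[426,95],[413,287],[534,296]],.091).round(4))
print('prong',ray(d,[[262,237.5],[224,236.5]],.059).round(4))
a=cv2.resize(im[200:280,140:400],None,fx=3,fy=3,interpolation=cv2.INTER_CUBIC)
l=cv2.resize(cv2.cvtColor(lt,cv2.COLOR_GRAY2RGB)[200:280,140:400],None,fx=3,fy=3)
cv2.imwrite('pics/c1.png',np.vstack([a,l])[:,:,::-1])
E
```

```text
[[-0.004 -1.    -0.027]
 [-0.997  0.006 -0.078]
 [ 0.078  0.027 -0.997]]
grip top px [[159.0, 228.0], [220.0, 228.0], [220.0, 248.0], [159.0, 248.0]]
[[0.5156 0.2886 0.063 ]
 [0.515  0.2021 0.063 ]
 [0.487  0.2018 0.063 ]
 [0.4874 0.2881 0.063 ]] [0.50124247 0.24512961 0.063     ]
wide (363.0909118652344, 237.11363220214844) 18.21405792236328 ((363.0096740722656, 236.94412231445312), (33.84503936767578, 34.066829681396484), 157.2978973388672) [[0.5036835  0.00097663 0.033     ]]
nar (369.8294677734375, 147.34393310546875) 17.983001708984375 ((369.91650390625, 147.0779266357422), (33.0130500793457, 33.345489501953125), 104.1595230102539) [[ 0.6354699  -0.01085364  0.033     ]]
riser [[ 0.6923 -0.0828  0.091 ]
 [ 0.4326 -0.0593  0.091 ]
 [ 0.4196 -0.2192  0.091 ]]
prong [[0.5016 0.1437 0.059 ]
 [0.5034 0.1971 0.059 ]]
```

View pics/c1.png

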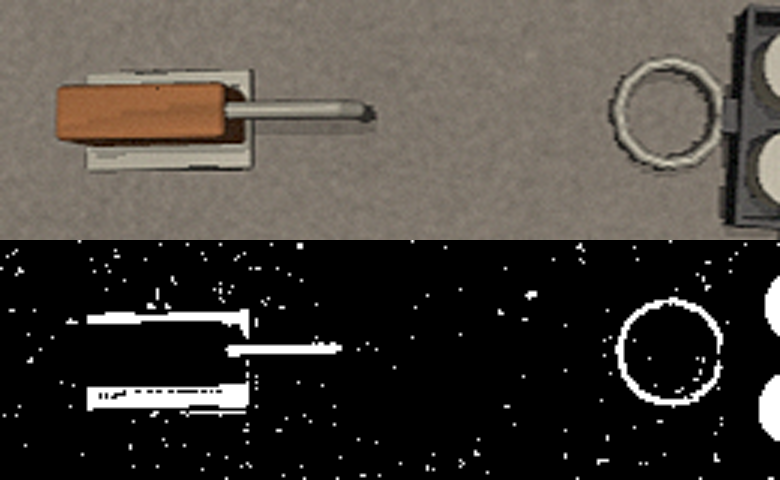

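The crop confirms the wooden grip with its steel foot (foot px 169–224 × 223–256), the bar ending near (263,238), and the ring of the canister tray centred near (362.3,237.6). The riser measures 261 × 160 mm, the eye sits at riser x ≈ -66 mm and the front sticks out 35 mm, all consistent with the description. I'll turn the gripper now so the fingers close along world x.

```bash
python3 -m inch '[[[0,0,0],[0,0,7.9]],[[0,0,0],[0,0,7.9]],[[0,0,0],[0,0,7.9]],[[0,0,0],[0,0,7.9]],[[0,0,0],[0,0,7.9]],[[0,0,0],[0,0,7.9]],[[0,0,0],[0,0,7.9]],[[0,0,0],[0,0,7.9]],[[0,0,0],[0,0,7.9]],[[0,0,0],[0,0,0]]]' 0 40
cat >> h.py <<'E'
from scipy.spatial.transform import Rotation as Ro
def to(p):
    s=ctrl.get_state();R=Ro.from_rotvec(s['tool_rot']);M=R.as_matrix()
    print('t',round(s['time'],2),'pos',s['position'].round(4) if hasattr(s['position'],'round') else s['position'],'F',np.round(s['ft_force'],1),'w',round(s['grip_width'],3))
    print('tool y angle',round(np.degrees(np.arctan2(M[1,1],M[0,1])),2),'z',M[:,2].round(3),'shift mm',(R.inv().apply(np.array(p)-s['position'])*1000).round(1))
E
python3 - <<'E'
from h import *
d=optics.get_image('top')
F=ray(d,[[169,223.3],[224.3,223.3],[224.3,256.3],[169,256.3]],.008);print(F.round(4),F.mean(0).round(4))
G=ray(d,[[159,228.7],[214.7,228],[214.7,246],[159,246.3]],.063);print(G.round(4),G.mean(0).round(4))
print('eye top',ray(d,[[362.3,237.6]],.033).round(4))
s=optics.get_image('side')
for X in ((.503,.002,.033),(.5015,.248,.063),(.5015,.148,.008)): print(proj(s,X))
for p,z in(((297,276),.033),):print('eye side',ray(s,[p],z).round(4))
to([.5015,.248,.12])
a=s['image'];cv2.imwrite('pics/c2.png',np.hstack([cv2.resize(a[110:220,320:410],None,fx=4,fy=4),cv2.resize(a[235:345,260:350],None,fx=4,fy=4)])[:,:,::-1])
E
```

```text
time: 1.15
position: [0.2221, 0.6107, 0.2392]
tool_rot: [2.242, 2.199, -0.001]
ft_force: [0.8, 0.1, 0.6]
grip_width: 1.001
[[0.5282 0.2914 0.008 ]
 [0.5275 0.2069 0.008 ]
 [0.4779 0.2064 0.008 ]
 [0.4782 0.2905 0.008 ]] [0.5029 0.2488 0.008 ]
[[0.5146 0.2886 0.063 ]
 [0.515  0.2095 0.063 ]
 [0.4898 0.2092 0.063 ]
 [0.4898 0.2881 0.063 ]] [0.5023 0.2489 0.063 ]
eye top [[0.5027 0.002  0.033 ]]
[[295.86171706 272.17438745]]
[[366.67055406 146.68944181]]
[[339.4364961  210.96911195]]
eye side [[ 0.5076 -0.0029  0.033 ]]
t 1.25 pos [0.222  0.6108 0.2393] F [ 0.  -0.1 -0.1] w 1.0
tool y angle -0.89 z [-0. -0. -1.] shift mm [-358.3  285.1  119.4]
```

View pics/c2.png

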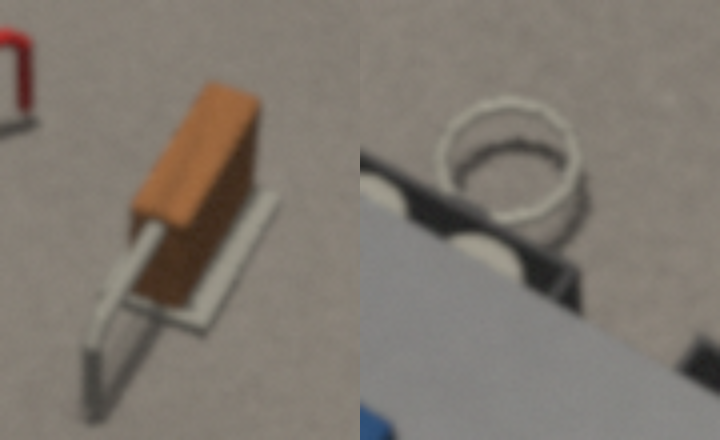

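Both views agree once a steady ~2 px side-camera offset is allowed for. That puts the grip at ≈(0.5025, 0.2485) and the eye at ≈(0.503, 0.002). Moving above the grip.

```bash
python3 -m inch '[[[-36,28.5,5],[0,0,0]],[[-36,28.5,5],[0,0,0]],[[-36,28.5,5],[0,0,0]],[[-36,28.5,5],[0,0,0]],[[-36,28.5,5],[0,0,0]],[[-36,28.5,5],[0,0,0]],[[-36,28.5,5],[0,0,0]],[[-36,28.5,5],[0,0,0]],[[-36,28.5,5],[0,0,0]],[[-36,28.5,5],[0,0,0]]]'
python3 -c "
from h import *
to([.5025,.2485,.042])"
```

```text
time: 2.25
position: [0.5012, 0.244, 0.1897]
tool_rot: [-2.239, -2.204, -0.001]
ft_force: [0.2, 0.1, -0.1]
grip_width: 0.998
t 2.25 pos [0.5012 0.244  0.1897] F [ 0.2  0.1 -0.1] w 0.998
tool y angle -0.9 z [ 0.001  0.001 -1.   ] shift mm [  4.4   1.2 147.7]
```

```bash
python3 -m inch '[[[2,0,20],[0,0,0]],[[2,0.5,20],[0,0,0]],[[0,0.5,20],[0,0,0]],[[0,0,20],[0,0,0]],[[0,0,18],[0,0,0]],[[0,0,15],[0,0,0]],[[0,0,13],[0,0,0]],[[0,0,12],[0,0,0]],[[0,0,9],[0,0,0]],[[0,0,0],[0,0,0]]]'
python3 -c "
from h import *
to([.5025,.2485,.042])"
```

```text
time: 3.25
position: [0.5006, 0.2491, 0.0413]
tool_rot: [-2.242, -2.201, 0.003]
ft_force: [-0.1, -0.6, -1.2]
grip_width: 1.004
t 3.25 pos [0.5006 0.2491 0.0413] F [-0.1 -0.6 -1.2] w 1.004
tool y angle -1.06 z [-0.002 -0.001 -1.   ] shift mm [-0.6  1.9 -0.7]
```

```bash
python3 -m inch '[[[0,1,0],[0,0,0]],[[0,0,0],[0,0,0]],[[0,0,0],[0,0,0]],[[0,0,0],[0,0,0]],[[0,0,0],[0,0,0]],[[0,0,0],[0,0,0]],[[0,0,0],[0,0,0]],[[0,0,0],[0,0,0]],[[0,0,0],[0,0,0]],[[0,0,0],[0,0,0]]]' 1 50
python3 -m inch '[[[0,0,-6],[0,0,0]],[[0,0,-6],[0,0,0]],[[0,0,-6],[0,0,0]],[[0,0,-6],[0,0,0]],[[0,0,-6],[0,0,0]],[[0,0,-6],[0,0,0]],[[0,0,-6],[0,0,0]],[[0,0,-6],[0,0,0]],[[0,0,-2],[0,0,0]],[[0,0,0],[0,0,0]]]'
python3 - <<'E'
from h import *
s=optics.get_image('side');d=optics.get_image('top')
to([.5025,.2485,.042])
a=s['image'];cv2.imwrite('pics/c3.png',np.hstack([cv2.resize(a[80:300,260:440],None,fx=2,fy=2),cv2.resize(d['image'][180:290,140:400][:,100:],None,fx=2.5,fy=4)])[:,:,::-1])
E
```

```text
time: 4.25
position: [0.5027, 0.2495, 0.0427]
tool_rot: [2.242, 2.2, 0.001]
ft_force: [1.2, 0.1, 0.3]
grip_width: 0.299
time: 5.25
position: [0.5026, 0.2497, 0.093]
tool_rot: [2.242, 2.2, 0.001]
ft_force: [-0.3, 0.4, -3.7]
grip_width: 0.295
t 5.35 pos [0.5022 0.2494 0.0924] F [ 0.  -0.6 -3.4] w 0.296
tool y angle -1.09 z [-0. -0. -1.] shift mm [-0.9  0.3 50.4]
```

View pics/c3.png

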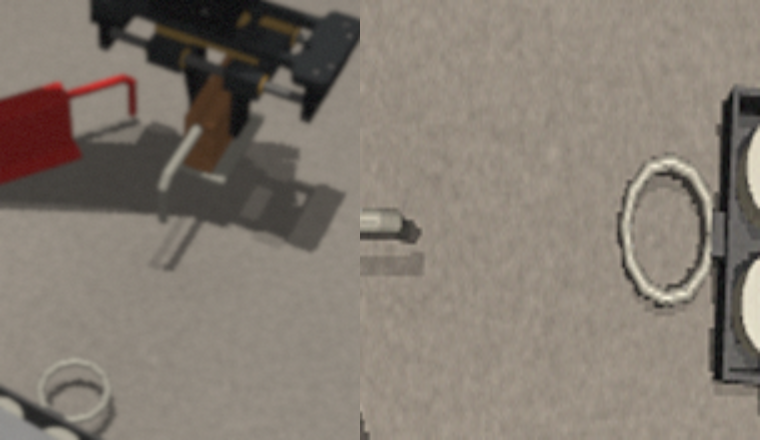

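The tool is held level about 50 mm up, and the wrist reads its 3.5 N weight. The bar end is at top px ≈(257,235.5). I'll check that against the pose, then move over the eye.

```bash
python3 - <<'E'
from h import *
d=optics.get_image('top')
print(ray(d,[[256.8,235.5],[240,235.5]],.105).round(4), 'tip low',ray(d,[[262.5,238]],.058).round(4))
s=optics.get_image('side')
print('prong end side',ray(s,[[260+163/2,80+217/2]],.058).round(4))
E
```

```text
[[0.5006 0.1449 0.105 ]
 [0.5007 0.167  0.105 ]] tip low [[0.501  0.1431 0.058 ]]
prong end side [[0.5019 0.1543 0.058 ]]
```

```bash
python3 -m inch '[[[-10,0.5,0],[0,0,0]],[[-18,1,0],[0,0,0]],[[-20,1,0],[0,0,0]],[[-20,1,0],[0,0,0]],[[-20,1,0],[0,0,0]],[[-20,0.5,0],[0,0,0]],[[-18,0.5,0],[0,0,0]],[[-14,0.5,0],[0,0,0]],[[-9,0,0],[0,0,0]],[[0,0,0],[0,0,0]]]'
python3 - <<'E'
from h import *
s=optics.get_image('side');d=optics.get_image('top')
to([.506,.1,.042])
cv2.imwrite('pics/c4.png',np.hstack([cv2.resize(s['image'][200:310,260:350],None,fx=4,fy=4),cv2.resize(d['image'][190:290,300:400],None,fx=4.4,fy=4.4)])[:,:,::-1])
E
```

```text
time: 6.45
position: [0.5056, 0.0984, 0.0926]
tool_rot: [2.245, 2.197, -0.0]
ft_force: [0.5, 0.6, -3.6]
grip_width: 0.293
t 6.55 pos [0.5056 0.1009 0.0926] F [-0.4  0.1 -4.3] w 0.295
tool y angle -1.07 z [ 0.     0.001 -1.   ] shift mm [-1.   0.4 50.6]
```

View pics/c4.png

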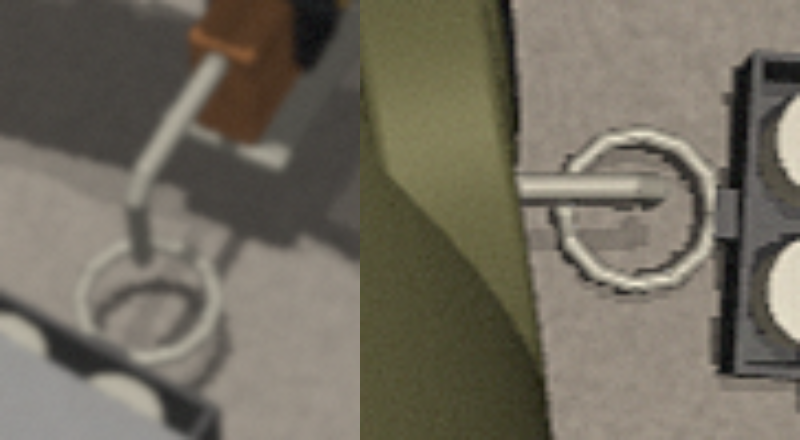

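The prong is over the ring in both views. Side view: tip (295.8,265), ring (297.2,275). Top view: bar end (367,233), ring (363,238). I'll check the offset numerically before lowering.

```bash
python3 - <<'E'
from h import *
d=optics.get_image('top');s=optics.get_image('side')
print('top: prong outer',ray(d,[[365.5,232.8]],.105),'eye',ray(d,[[363.2,238]],.033))
print('side: prong',ray(s,[[295.75,265]],.058),'eye',ray(s,[[297.25,275]],.033))
E
```

```text
top: prong outer [[0.50325609 0.00341782 0.105     ]] eye [[0.50215737 0.00072129 0.033     ]]
side: prong [[ 5.05910043e-01 -4.21778883e-04  5.80000000e-02]] eye [[ 0.50711403 -0.00130717  0.033     ]]
```

```bash
python3 -m inch '[[[0,0,4],[0,0,0]],[[0,0,6],[0,0,0]],[[0,0,6],[0,0,0]],[[0,0,6],[0,0,0]],[[0,0,6],[0,0,0]],[[0,0,6],[0,0,0]],[[0,0,6],[0,0,0]],[[0,0,4],[0,0,0]],[[0,0,2],[0,0,0]],[[0,0,0],[0,0,0]]]'
python3 -m inch '[[[2,0,0],[0,0,0]],[[4,0.3,0],[0,0,0]],[[6,0.4,0],[0,0,0]],[[6,0.4,0],[0,0,0]],[[6,0.4,0],[0,0,0]],[[7,0.5,0],[0,0,0]],[[8,0.5,0],[0,0,0]],[[8,0.5,0],[0,0,0]],[[8,0.5,0],[0,0,0]],[[8,0.5,0],[0,0,0]]]'
python3 -c "
from h import *
to([.515,.237,.0467])"
```

```text
time: 7.65
position: [0.5054, 0.1004, 0.0463]
tool_rot: [-2.242, -2.2, 0.001]
ft_force: [-0.4, 0.1, -4.3]
grip_width: 0.296
time: 8.65
position: [0.5108, 0.164, 0.0465]
tool_rot: [2.242, 2.201, -0.0]
ft_force: [0.3, -3.4, -2.2]
grip_width: 0.296
t 8.65 pos [0.5108 0.164  0.0465] F [ 0.3 -3.4 -2.2] w 0.296
tool y angle -1.07 z [-0. -0. -1.] shift mm [73.   2.9 -0.2]
```

```bash
python3 -m inch '[[[8,0.5,0],[0,0,0]],[[8,0.5,0],[0,0,0]],[[9,0.5,0],[0,0,0]],[[9,0.6,0],[0,0,0]],[[9,0.6,0],[0,0,0]],[[9,0.6,0],[0,0,0]],[[9,0.6,0],[0,0,0]],[[8,0.5,0],[0,0,0]],[[5,0.3,0],[0,0,0]],[[2,0,0],[0,0,0]]]'
python3 - <<'E'
from h import *
s=optics.get_image('side');d=optics.get_image('top')
to([.515,.237,.0467])
cv2.imwrite('pics/c5.png',np.hstack([cv2.resize(s['image'][130:350,200:420],None,fx=1.8,fy=1.8),cv2.resize(d['image'][130:310,240:440],None,fx=2,fy=2.2)])[:,:,::-1])
E
```

```text
time: 9.65
position: [0.5169, 0.2401, 0.0466]
tool_rot: [-2.241, -2.201, -0.0]
ft_force: [-0.5, -3.8, -3.2]
grip_width: 0.294
t 9.75 pos [0.5169 0.2399 0.0466] F [-0.5  0.1 -2.9] w 0.296
tool y angle -1.07 z [ 0.     0.001 -1.   ] shift mm [-2.9 -1.8 -0.1]
```

View pics/c5.png

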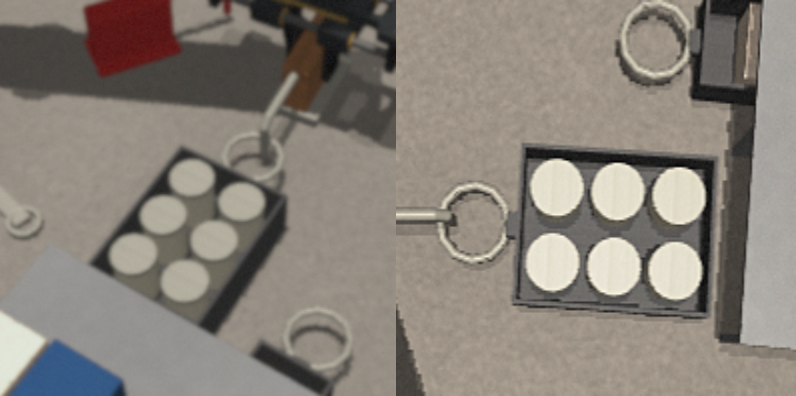

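The tray looks fully out. Its ring is at top px (279,231), its back wall is at col ≈398, and the shelf's front edge is beyond that. Checking this in the riser frame.

```bash
python3 - <<'E'
from h import *
d=optics.get_image('top')
e=ray(d,[[279,231.4]],.033)[0]; b=ray(d,[[398.5,202],[395.5,273]],.05)
f=ray(d,[[426,95],[413,287]],.091)
x=(f[0]-f[1])[:2];x/=np.linalg.norm(x);y=np.array([-x[1],x[0]]);o=f.mean(0)[:2]-.08*y
print(e,'eye riser xy',(e[:2]-o)@x,(e[:2]-o)@y,'back',[(p[:2]-o)@y for p in b])
E
```

```text
[0.51244458 0.12212859 0.033     ] eye riser xy -0.06716118305417582 0.2679157534199436 back [np.float64(0.10159125459852304), np.float64(0.0985064006280091)]
```

Eye at riser y = 0.268 (0.242 needed) and back wall at about 0.100 (0.080 needed). Now I'll slacken, lift out, back away and set the tool down.

```bash
python3 -m inch '[[[-4,0,0],[0,0,0]],[[-6,0,0],[0,0,0]],[[0,0,-5],[0,0,0]],[[0,0,-6],[0,0,0]],[[0,0,-7],[0,0,0]],[[0,0,-8],[0,0,0]],[[0,0,-8],[0,0,0]],[[0,0,-8],[0,0,0]],[[0,0,-5],[0,0,0]],[[0,0,-2],[0,0,0]]]'
python3 -m inch '[[[3,0,0],[0,0,0]],[[6,0,0],[0,0,0]],[[9,0,0],[0,0,0]],[[10,0,0],[0,0,0]],[[10,0,0],[0,0,0]],[[10,0,0],[0,0,0]],[[10,0,0],[0,0,0]],[[8,0,0],[0,0,0]],[[4,0,0],[0,0,0]],[[0,0,0],[0,0,0]]]'
python3 -m inch '[[[0,0,5],[0,0,0]],[[0,0,8],[0,0,0]],[[0,0,8],[0,0,0]],[[0,0,8],[0,0,0]],[[0,0,8],[0,0,0]],[[0,0,6],[0,0,0]],[[0,0,4],[0,0,0]],[[0,0,2.5],[0,0,0]],[[0,0,1.5],[0,0,0]],[[0,0,0],[0,0,0]]]'
python3 -c "
from h import *
to([.517,.3,.0427])"
```

```text
time: 10.8
position: [0.5171, 0.2295, 0.0965]
tool_rot: [2.242, 2.2, 0.002]
ft_force: [0.9, -0.2, -4.1]
grip_width: 0.292
time: 11.8
position: [0.5179, 0.3, 0.0955]
tool_rot: [-2.241, -2.201, -0.0]
ft_force: [-0.3, 0.7, -3.1]
grip_width: 0.294
time: 12.8
position: [0.5181, 0.2993, 0.0446]
tool_rot: [-2.242, -2.2, -0.0]
ft_force: [-0.6, -0.8, -2.7]
grip_width: 0.302
t 12.8 pos [0.5181 0.2993 0.0446] F [-0.6 -0.8 -2.7] w 0.302
tool y angle -1.08 z [ 0.  0. -1.] shift mm [ 0.7 -1.1  1.9]
```

Lowering the last 2 mm to contact, then opening gently.

```bash
python3 -m inch '[[[0,0,0.5],[0,0,0]],[[0,0,0.5],[0,0,0]],[[0,0,0.5],[0,0,0]],[[0,0,0.5],[0,0,0]],[[0,0,0],[0,0,0]],[[0,0,0],[0,0,0]],[[0,0,0],[0,0,0]],[[0,0,0],[0,0,0]],[[0,0,0],[0,0,0]],[[0,0,0],[0,0,0]]]'
python3 -m inch '[[[0,0,0],[0,0,0]],[[0,0,0],[0,0,0]],[[0,0,0],[0,0,0]],[[0,0,0],[0,0,0]],[[0,0,0],[0,0,0]],[[0,0,0],[0,0,0]],[[0,0,0],[0,0,0]],[[0,0,0],[0,0,0]],[[0,0,0],[0,0,0]],[[0,0,0],[0,0,0]]]' 0.2
python3 -m inch '[[[0,0,-5],[0,0,0]],[[0,0,-10],[0,0,0]],[[0,0,-15],[0,0,0]],[[0,0,-20],[0,0,0]],[[0,0,-20],[0,0,0]],[[0,0,-20],[0,0,0]],[[0,0,-20],[0,0,0]],[[0,0,-20],[0,0,0]],[[0,0,-10],[0,0,0]],[[0,0,0],[0,0,0]]]'
python3 - <<'E'
from h import *
s=optics.get_image('side');d=optics.get_image('top')
to([.515,.3,.18])
cv2.imwrite('pics/c6.png',np.hstack([cv2.resize(s['image'][50:350,200:460],None,fx=1.5,fy=1.5),cv2.resize(d['image'][120:340,120:440],None,fx=1.25,fy=2.045)])[:,:,::-1])
E
```

```text
time: 13.8
position: [0.5181, 0.2993, 0.0427]
tool_rot: [-2.242, -2.2, -0.0]
ft_force: [-0.3, -0.3, -2.0]
grip_width: 0.298
time: 14.8
position: [0.518, 0.2992, 0.0426]
tool_rot: [2.242, 2.2, 0.0]
ft_force: [-0.6, 0.2, 0.2]
grip_width: 0.801
time: 15.8
position: [0.5192, 0.2998, 0.1852]
tool_rot: [2.242, 2.2, 0.007]
ft_force: [-0.0, -0.5, 0.2]
grip_width: 0.805
t 15.9 pos [0.5178 0.2991 0.1824] F [0.1 0.7 0.6] w 0.796
tool y angle -1.08 z [-0.  0. -1.] shift mm [ 0.8 -2.8  2.4]
```

View pics/c6.png

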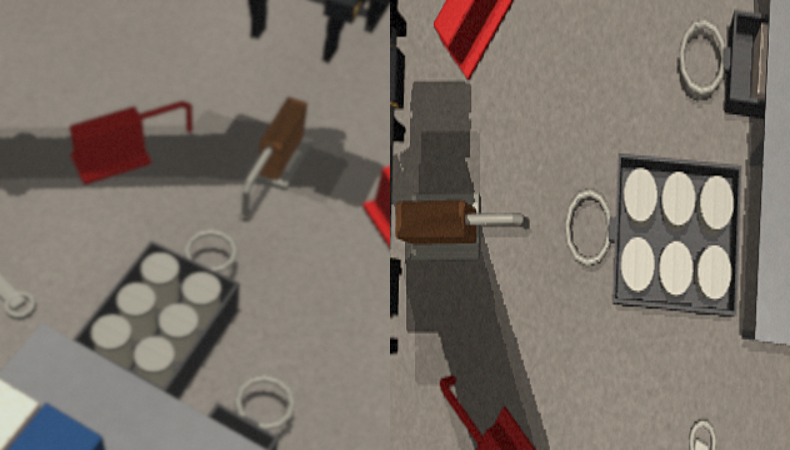

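The tool stands upright on its foot with the prong clear of the eye. The tray's ring is still at top col ≈279, its back wall is in front of the shelf, and the narrow tray hasn't moved. The gripper is well above everything, so I'm handing in.

```bash
python3 -c "
from bench import close_job
print(close_job())"
```

```text
the job is handed in; nothing more can be done
None
```

I hooked the wide tray by its eye, dragged it clear of the shelf, and stood the tool back on its foot. I handed in at about 16 s of the 45 s allowed; the hand-in gives no verdict.

- **Tray:** measured with the prong still in it, the eye was at riser y ≈ 0.268 m (0.242 m needed). The back wall was at about 0.10 m, past the shelf edge at 0.08 m. After unhooking, the ring was in the same place in the top picture.
- **Hook tool:** it stands upright about 60 mm further out, with its prong out of the eye. I judged upright by eye in both views and did not measure the angle. The TCP height at release (42.6 mm) matched the height at the grasp (42.7 mm), so it is back on its foot.
- **Other objects:** the narrow tray and the red look-alikes looked unmoved in the last pictures. The gripper is open and well above everything, and the force reads about zero.
- **Disagreement:** the side camera read about 2–4 px (3–5 mm) off the top camera throughout. The offset was much the same for the tool and the eye, and well inside the ring's 18 mm of slack.

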